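# Vent the leak-test pot and take its lid off

### The job

The leak-test pot is under vacuum: open the vent tap on its lid fully (a quarter turn counter-clockwise seen from above), and only then lift the lid off by its middle knob and set it down, not drop it, flat and right way up in the middle of the rubber mat. Leave the vent tap open and do not move the lever of the separate valve that stands on the bench.

Things in the scene. Friction and masses are not known exactly. Their poses are not given: they have to be found in the camera images.
- vent_tap (a joint): Quarter-turn vent tap on the pot's lid. 0 = closed (bar crosswise to the little brass spout at its foot), 1.571 = fully open, at its stop (bar in line with spout). Opens counter-clockwise seen from above, takes about 0.04 N m, stays where left. May start up to 0.12 open. The lid is not keyed to the pot and can turn or shift a few mm if the tap is forced.
- vent_grip (a point): The tap's brass bar handle, 44 long, 10 thick, 24 tall (mm). The point is the bar's centre, on the tap's upright axis, 32 mm above the lid's top face and 70 mm from the lid's centre; x runs along the bar, y across its thickness, z up; it turns with the tap. A 9 mm stem carries the bar, whose underside is 20 mm above the lid.
- lid_knob (a point): Centre of the black round knob (30 across, 30 tall) in the middle of the pale lid (208 across, 0.5 to 0.85 kg, balanced), 30 above its top face, 50 above its lowest face. 12 thick flange on a fixed steel pot (200 across, 120 tall); a step hangs 8 into it. Seated, the point is 162 above the bench. x points to the tap; a gauge 20 tall is 60 off at -x; along y is free for fingers. All mm.
- mat: Flat square black rubber mat, 250 x 250 x 6 mm, fixed on the bench on the other side from the pot. Origin at the centre of its underside, on the bench top; x and y along its edges. The lid standing on it has its knob's centre 56 mm above the bench.
- bench_valve_lever (a point): Not to be moved: the flat lever, 85 mm long and 16 mm wide, of a green enamel valve standing in the row of fittings beyond the pot and mat, 73 mm above the bench. The point is on the lever 70 mm from its pivot; x points along the lever to its free end.
Mind the look-alikes: they are no part of the job. Of the things that look like the part that bears vent_tap, the largest one is meant.

How it is judged (in metres and radians):
On the way, in this order (a step that is already met when the one before it is completed fails the run):
1. the vent tap is open (1.35 rad or more) with the lid still on the pot (value of joint vent_tap above 1.35 rad and height (world z) of lid_knob between 0.155 and 0.17 m), for 0.2 s.
2. the lid is lifted clear of the pot (height (world z) of lid_knob above 0.18 m), for 0.1 s.
At the end, for the whole second after the job is handed in: The lid stands flat (within about 6 degrees) and right way up on the rubber mat, its centre within 30 mm of the mat's centre, at rest, with the vent tap still open (1.25 rad or more) (horizontal distance between lid_knob and mat below 0.03 m and height (world z) of lid_knob between 0.05 and 0.062 m and angle between lid_knob's own z axis and vertical below 0.1 rad and value of joint vent_tap above 1.25 rad); the robot touches nothing.
It fails at once if the lid is lifted more than 10 mm while the vent tap is not open (under 1.2 rad) (value of joint vent_tap below 1.2 rad and height (world z) of lid_knob above 0.172 m).
It fails at once if the lid, away from the pot, is let go more than 25 mm above the mat (dropped) (contact force between the fingers and anything else below 0.1 N and distance of lid_knob from where it was at the start of the episode above 0.06 m and height (world z) of lid_knob above 0.081 m).
It fails at once if the lever of the green bench valve is moved more than 12 mm (distance of bench_valve_lever from where it was at the start of the episode above 0.012 m).
It also fails if it takes over 58 s, if anything falls off the work surface, if the arm or the gripper's body presses on something with over 40 N, if the wrist force passes 120 N, or if a joint passes its speed limit or range.

### The arm

A 6-joint arm with a two-finger parallel gripper is mounted at the origin on the work surface. World frame = base frame: x ahead of the robot, y to its left, z up, the work surface at z = 0. Lengths are in mm, angles in rad, forces in N, time in s.
With the tool pointing down it reaches from about 350 to 975 mm from the base axis. Payload 7.1 kg.
Tool frame: the origin (TCP) lies on the centre line of the jaws, within the pads' length; the fingertips stand 11 mm ahead of it and the grasp point (between the pads) lies 8 mm behind it (robot.tip_extent is the distance from the TCP to the fingertips, in mm); z points along the fingers, y is the line along which they close (so a half turn about z gives the same grasp; the last joint's range is limited). The gripper opens to 88 mm and grips with 3 to 60 N. Pads are 20 mm wide; open, the fingers measure 115 mm over their backs; the gripper's body (75 mm by 178 mm) begins 61 mm behind the grasp point.
Start: joints at [-1.271, 0.423, 1.63, -0, 1.089, -0.019], TCP at [195.91, -593.485, 233.675] pointing down, gripper open.
Joint ranges: [-3, 3], [-0.9, 2.11], [0.09, 2.58], [-1.31, 4.45], [0.11, 2.69], [-2.54, 2.54]. Speed limits (rad/s): [2.39, 2.39, 3.01, 3.14, 3.14, 3.14].

### API

Orientations are given as a 3x3 rotation matrix whose columns are the frame's x, y, z axes.
In Python, from workcell import robot gives the robot as it stands. The module is installed in compiled form; this text tells all that it offers.
- The arm moves only by the shell command python3 -m pendant 'ROWS' [FORCE]. ROWS is JSON, a list of rows, each a list of 7 numbers: the closure, from -1 (fully open) to 1 (shut), then the shift along the tool's x, y, z in m, then the turn, a rotation vector about the tool's x, y, z in rad. A call has exactly 8 rows; each row is the pose to reach, as a shift and turn from the pose commanded when the call began, along the tool's axes at that moment; what a row does not reach only later rows make up. A row lasts 1/12 s, in which the tool goes at most 41.7 mm and 7.16 degrees, less where a joint would pass 70% of its speed; a pose out of reach is approached as far as the arm can. A call with a gripper value outside its range is refused whole. The fingers move at their own pace and stop on an object; FORCE is the grip in N (left out, the last holds). Time passes only in rows, so rows that repeat a pose let the fingers close, or fill a call up. It gives the time, the measured TCP pose, the force, the opening and the grip force at its end, in the units of the state.
- robot.sense(): the state, without advancing time (a new reading comes with each control period).
- robot.read_camera(name): name is "scene" or "top"; returns the picture (384x512x3 uint8, red, green, blue); there is no depth.
- robot.camera_params(name): a dict with "K" (3x3 intrinsics, pixels), "extrinsics" (4x4, takes a point from camera to world coordinates). Camera axes: x right, y up, looking along -z (the intrinsics and any distortion apply to the point x, -y, -z); pixel columns grow to the right and rows downward; lengths in mm; the calibration is good to about 2 mm. A picture is of the moment at which its call begins. camera_params takes no time and is no camera call.
- robot.sign_off(): hands the job in; it is judged then, once.
The state is a dict: "time": time; "qpos": joint angles; "qd": joint speeds; "joint_efforts": joint torques, N m; "ee_pos": TCP position; "tcp_rot": TCP orientation; "contact_force": force on the tool from outside, world axes, zero at the start; "moment": the same for the moment, N m; "finger_gap": opening from 0.0 (shut) to 1.0 (fully open); "finger_force": force on a finger pad.
Only numpy, scipy, OpenCV 4.12 (cv2) and the standard library are available. Lean on these libraries where they do the work, as an engineer would, in place of code of your own. Each camera call takes 0.05 s, during which the arm holds its last target. There are 200 camera calls.

## Working session

There is one attempt and no reset: what is moved stays moved. The work goes in short steps, Python scripts to look and compute and a shell command to move; the robot and the scene stay as the last step left them, time stands still between calls to the robot, and variables do not carry over. Pictures are saved under pics/ and viewed, at most 10 in all, crops included, and the job is handed in when it is done.

```bash
mkdir -p pics; cat > h.py <<'E'
import numpy as np, cv2
from workcell import robot
def snap(n,f):
    im=robot.read_camera(n); cv2.imwrite(f,cv2.cvtColor(im,cv2.COLOR_RGB2BGR)); return im
def ray(n,uv,z):
    p=robot.camera_params(n);K=np.array(p["K"]);E=np.array(p["extrinsics"])
    d=np.linalg.inv(K)@[uv[0],uv[1],1]; d=E[:3,:3]@(d*[1,-1,-1]); o=E[:3,3]
    return o+d*(z-o[2])/d[2]
def proj(n,P):
    p=robot.camera_params(n);K=np.array(p["K"]);E=np.array(p["extrinsics"])
    c=E[:3,:3].T@(np.array(P)-E[:3,3])*[1,-1,-1]; q=K@c; return q[:2]/q[2]
E
python3 - <<'E'
from h import *
for n in("top","scene"):
    snap(n,f"pics/{n}0.png");p=robot.camera_params(n);print({k:np.round(v,3).tolist() if not isinstance(v,str) else v for k,v in p.items()})
s=robot.sense();print(s)
E
```

```text
{'K': [[427.216, 0.0, 247.255], [0.0, 427.216, 193.474], [0.0, 0.0, 1.0]], 'extrinsics': [[0.007, 0.983, -0.181, 314.248], [-1.0, 0.007, -0.001, 85.729], [0.001, 0.181, 0.983, 1244.653], [0.0, 0.0, 0.0, 1.0]]}
{'K': [[480.598, 0.0, 258.137], [0.0, 480.598, 197.682], [0.0, 0.0, 1.0]], 'extrinsics': [[-0.248, -0.836, 0.489, 1116.496], [0.969, -0.216, 0.121, 249.771], [0.005, 0.504, 0.864, 1116.241], [0.0, 0.0, 0.0, 1.0]]}
{'time': 0.1, 'qpos': array([-1.27096158e+00,  4.23743562e-01,  1.63058968e+00,  1.25597600e-05,
        1.08859916e+00, -1.89810758e-02]), 'qd': array([ 0.00143828, -0.00244087, -0.00222985, -0.00048878,  0.00070668,
        0.00034256]), 'joint_efforts': array([-8.89711846e-04, -5.45611167e+01, -2.74326342e+01,  6.44924724e-02,
        1.88768719e-02, -3.74844706e-05]), 'ee_pos': array([ 195.79985281, -593.03765078,  233.00183452]), 'tcp_rot': array([[ 9.49609091e-01,  3.13436478e-01, -3.85078433e-04],
       [ 3.13436712e-01, -9.49608225e-01,  1.28325760e-03],
       [ 3.65460973e-05, -1.33929081e-03, -9.99999102e-01]]), 'contact_force': array([0.38710644, 0.3874105 , 0.25022375]), 'moment': array([-0.03038421, -0.01026595, -0.03342409]), 'finger_force': 0.0, 'finger_gap': 1.0015855484489309}
```

View pics/top0.png

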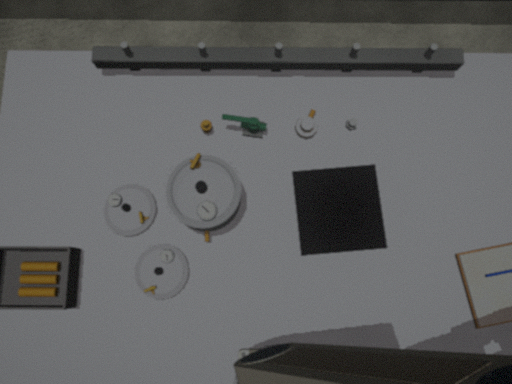

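View pics/scene0.png

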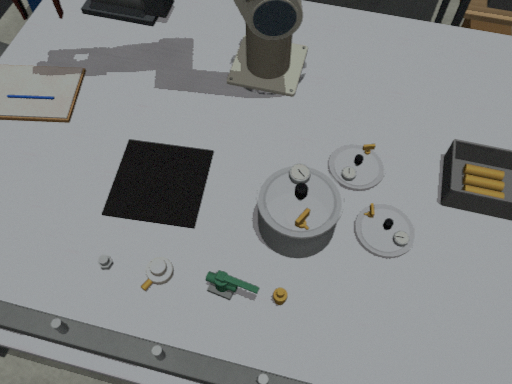

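The top view shows the pot at about (203,192), with its knob at (201,187), its tap at (195,160) and its gauge at (207,210). The mat is at (339,210) and the green valve at (250,123). The scene view shows the knob at (301,190), the tap at (303,216) and the mat at (160,182). Next I'll take close crops with measurements.

```bash
python3 - <<'E'
from h import *
T=cv2.imread("pics/top0.png");S=cv2.imread("pics/scene0.png")
a=cv2.resize(T[140:250,150:260],None,fx=5,fy=5,interpolation=cv2.INTER_CUBIC)[:, :400*2]
b=cv2.resize(S[160:255,250:350],None,fx=5,fy=5,interpolation=cv2.INTER_CUBIC)
c=np.zeros((550,1050,3),np.uint8);c[:,:550]=a;c[:475,550:]=b
cv2.imwrite("pics/crop0.png",cv2.resize(c,(800,419)))
def comps(I,n,mask,x0,y0,x1,y1,z,name):
    m=np.zeros_like(mask);m[y0:y1,x0:x1]=mask[y0:y1,x0:x1]
    k,l,st,ce=cv2.connectedComponentsWithStats(m)
    for i in range(1,k):
        if st[i,4]>8: 
            r=cv2.minAreaRect(np.argwhere(l==i)[:,::-1].astype(np.float32))
            print(name,n,st[i].tolist(),ce[i].round(1),"w",ray(n,ce[i],z).round(1)[:2],"rect",np.round(r[1],1),round(r[2],1))
for n,I,w in(("top",T,(160,145,250,245)),("scene",S,(255,160,345,255))):
    h=cv2.cvtColor(I,cv2.COLOR_BGR2HSV)
    br=cv2.inRange(h,(8,110,60),(30,255,255));dk=cv2.inRange(h,(0,0,0),(180,255,55))
    comps(I,n,br,*w,170,"brass");comps(I,n,dk,*w,168,"knob")
    comps(I,n,dk,*((280,155,395,265) if n=="top" else (95,130,220,230)),6,"mat")
    gr=cv2.inRange(h,(50,90,30),(90,255,255));comps(I,n,gr,0,0,512,384,73,"green")
m=cv2.inRange(cv2.cvtColor(T,cv2.COLOR_BGR2HSV),(0,0,0),(180,255,55));m[:155]=0;m[265:]=0;m[:,:280]=0;m[:,395:]=0
ct=max(cv2.findContours(m,0,2)[0],key=cv2.contourArea)
r=cv2.boxPoints(cv2.minAreaRect(ct));print("mat corners",[ray("top",q,6).round(0)[:2].tolist() for q in r])
E
```

```text
brass top [191, 154, 9, 15, 75] [195.1 161.5] w [595.3 222.2] rect [14.  8.] 90.0
brass top [205, 231, 4, 10, 34] [206.5 235.7] w [403.4 188.1] rect [9. 3.] 90.0
knob top [196, 181, 11, 12, 93] [200.9 186.7] w [529.1 205.6] rect [11.2  9.4] 63.4
knob top [197, 207, 42, 24, 106] [220.7 223.2] w [435.4 153. ] rect [ 9.6 46.5] 61.8
mat top [293, 165, 93, 90, 6926] [338.5 209.7] w [ 495.7 -180.9] rect [83.9 85.3] 84.3
green top [223, 115, 42, 15, 199] [246.6 121.3] w [741.   89.8] rect [42.4 10.8] 18.4
brass scene [295, 209, 15, 20, 150] [302.2 219.3] w [609.8 226.1] rect [12.4 19.1] 6.3
knob scene [295, 183, 12, 17, 166] [300.6 190.7] w [536.4 207.4] rect [16. 11.] 90.0
knob scene [259, 215, 5, 20, 48] [260.4 225. ] w [645.7 139.3] rect [19.  4.] 90.0
mat scene [102, 140, 111, 88, 6992] [159.1 183.8] w [ 512.2 -177. ] rect [100.6  78.9] 8.1
green scene [206, 271, 53, 22, 544] [228.1 282.2] w [758.6  92.9] rect [51.9 18.6] 23.6
mat corners [[608.0, -48.0], [636.0, -302.0], [388.0, -314.0], [363.0, -69.0]]
```

View pics/crop0.png

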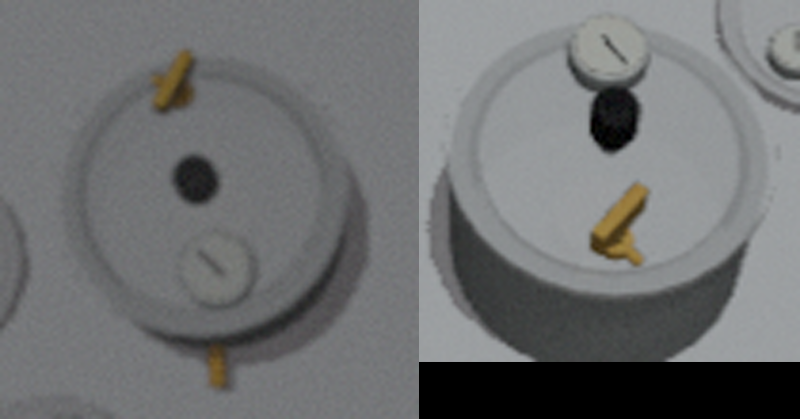

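The crops show the bar crosswise to its spout, as expected. In the top crop the bar runs from (160,107) to (187,55) and the knob is at (196,180). The scene crop shows the bar's top from (598,238) to (643,188). I'll convert these to positions and refine the mat.

```bash
python3 - <<'E'
from h import *
f=105/80*.2
for n,ox,oy,cx,pts in(("top",150,140,0,dict(e1=(158,105),e2=(185,53),k=(196,180))),("scene",250,160,419,dict(e1=(601,236),e2=(642,188),k=(615,107)))):
    w={k:ray(n,(ox+(p[0]-cx)*f,oy+p[1]*f),176)[:2] for k,p in pts.items()}
    d=w["e2"]-w["e1"];print(n,{k:v.round(1).tolist() for k,v in w.items()},"c",((w["e1"]+w["e2"])/2).round(1),np.linalg.norm(d).round(1),np.degrees(np.arctan2(d[1],d[0])).round(1))
for n,wd in(("top",(280,155,395,265)),("scene",(95,130,220,232))):
    I=cv2.imread(f"pics/{n}0.png");m0=cv2.inRange(cv2.cvtColor(I,cv2.COLOR_BGR2HSV),(0,0,0),(180,255,60));m=0*m0;x0,y0,x1,y1=wd;m[y0:y1,x0:x1]=m0[y0:y1,x0:x1]
    c=cv2.convexHull(max(cv2.findContours(m,0,2)[0],key=cv2.contourArea))
    q=cv2.approxPolyDP(c,8,True)[:,0];w=np.array([ray(n,p,6)[:2] for p in q]);print(n,w.round(0).tolist(),w.mean(0).round(1))
s=robot.sense();print(s["ee_pos"])
E
```

```text
top {'e1': [577.6, 230.3], 'e2': [614.0, 213.1], 'k': [526.2, 203.3]} c [595.8 221.7] 40.3 -25.3
scene {'e1': [621.8, 218.1], 'e2': [584.7, 234.8], 'k': [534.1, 208.1]} c [603.3 226.4] 40.6 155.7
top [[631.0, -288.0], [388.0, -312.0], [366.0, -72.0], [608.0, -49.0]] [ 498.3 -180.2]
scene [[394.0, -312.0], [372.0, -70.0], [614.0, -47.0], [638.0, -289.0]] [ 504.5 -179.4]
[ 195.79985281 -593.03765078  233.00183452]
```

```bash
R='[[-1,0.027,-0.027,-0.003,0,0,0],[-1,0.053,-0.054,-0.006,0,0,0],[-1,0.08,-0.081,-0.008,0,0,0],[-1,0.107,-0.108,-0.008,0,0,0],[-1,0.133,-0.135,-0.008,0,0,0],[-1,0.16,-0.162,-0.008,0,0,0],[-1,0.187,-0.189,-0.008,0,0,0],[-1,0.213,-0.216,-0.008,0,0,0]]'; echo skip; python3 -m pendant '[[-1,0.027,-0.027,-0.003,0,0,0],[-1,0.053,-0.054,-0.006,0,0,0],[-1,0.08,-0.081,-0.008,0,0,0],[-1,0.107,-0.108,-0.008,0,0,0],[-1,0.133,-0.135,-0.008,0,0,0],[-1,0.16,-0.162,-0.008,0,0,0],[-1,0.187,-0.189,-0.008,0,0,0],[-1,0.213,-0.216,-0.008,0,0,0]]'
python3 -m pendant '[[-1,0.027,-0.027,-0.003,0,0,0],[-1,0.053,-0.054,-0.006,0,0,0],[-1,0.08,-0.081,-0.008,0,0,0],[-1,0.107,-0.108,-0.008,0,0,0],[-1,0.133,-0.135,-0.008,0,0,0],[-1,0.16,-0.162,-0.008,0,0,0],[-1,0.187,-0.189,-0.008,0,0,0],[-1,0.213,-0.216,-0.008,0,0,0]]'
```

```text
skip
time: 0.77
ee_pos: [330.8, -319.8, 241.5]
tcp_rot: [[0.95, 0.313, -0.0], [0.313, -0.95, 0.0], [-0.0, -0.0, -1.0]]
contact_force: [0.9, -1.0, 0.2]
finger_gap: 0.997
finger_force: 0.0
time: 1.43
ee_pos: [465.4, -47.8, 249.6]
tcp_rot: [[0.95, 0.314, -0.0], [0.314, -0.95, -0.0], [-0.0, 0.0, -1.0]]
contact_force: [0.6, -0.1, 1.1]
finger_gap: 0.999
finger_force: 0.0
```

```bash
python3 -m pendant '[[-1,0.027,-0.027,0,0,0,0],[-1,0.053,-0.054,0,0,0,0],[-1,0.08,-0.081,0,0,0,0],[-1,0.107,-0.108,0,0,0,0],[-1,0.133,-0.135,0,0,0,0],[-1,0.16,-0.162,0,0,0,0],[-1,0.187,-0.189,0,0,0,0],[-1,0.213,-0.216,0,0,0,0]]'
python3 -m pendant '[[-0.2,0,0,0,0,0,0.12],[-0.2,0,0,0,0,0,0.24],[-0.2,0,0,0,0,0,0.36],[-0.2,0,0,0,0,0,0.48],[-0.2,0,0,0,0,0,0.6],[-0.2,0,0,0,0,0,0.7],[-0.2,0,0,0,0,0,0.755],[-0.2,0,0,0,0,0,0.755]]'
python3 - <<'E'
from h import *
a=snap("top","pics/top1.png");b=snap("scene","pics/scene1.png")
s=robot.sense();print(s["ee_pos"].round(1),s["qpos"].round(2),s["finger_gap"])
c=np.hstack([cv2.resize(x,(400,400),interpolation=cv2.INTER_CUBIC) for x in(a[130:230,150:250],b[140:240,250:350])])
cv2.imwrite("pics/crop1.png",c[:,:,::-1])
E
```

```text
time: 2.1
ee_pos: [599.9, 224.0, 249.2]
tcp_rot: [[0.95, 0.314, -0.001], [0.314, -0.95, -0.0], [-0.001, 0.0, -1.0]]
contact_force: [0.5, -0.4, -0.1]
finger_gap: 1.002
finger_force: 0.0
time: 2.77
ee_pos: [599.3, 222.1, 249.2]
tcp_rot: [[0.906, -0.424, -0.001], [-0.424, -0.906, -0.0], [-0.001, 0.001, -1.0]]
contact_force: [-0.0, -0.1, -0.3]
finger_gap: 0.601
finger_force: 0.0
[599.4 222.1 249.4] [ 0.34  0.43  1.58 -0.    1.13  2.34] 0.5983063436551506
```

View pics/crop1.png

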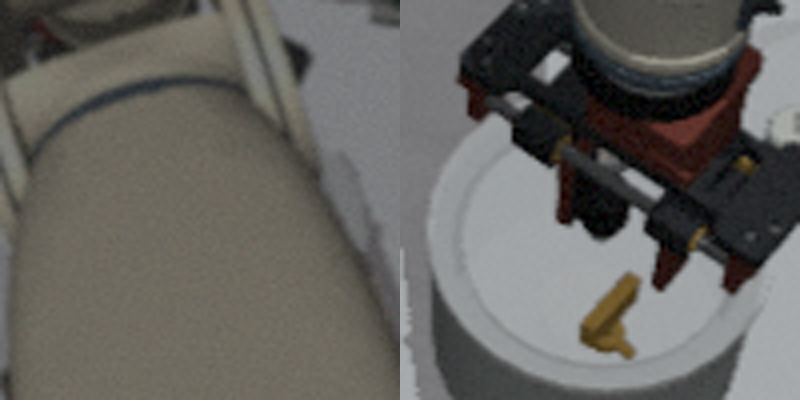

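The scene crop shows the two fingertips at about (565,220) and (660,285), straddling a line above the bar at (610,305), and the closing line crosses the bar. The arm hides the top view. I'll check where the fingertip midpoint projects and descend partway.

```bash
python3 - <<'E'
from h import *
e=robot.sense()["ee_pos"]
print((proj("scene",[e[0],e[1],e[2]-11])-[250,140])*4+[400,0], (proj("scene",[599.4,222.1,176])-[250,140])*4+[400,0],(proj("scene",[597,223,176])-[250,140])*4+[400,0])
E
python3 -m pendant '[[-0.2,0,0,0.012,0,0,0],[-0.2,0,0,0.024,0,0,0],[-0.2,0,0,0.036,0,0,0],[-0.2,0,0,0.046,0,0,0],[-0.2,0,0,0.055,0,0,0],[-0.2,0,0,0.06,0,0,0],[-0.2,0,0,0.06,0,0,0],[-0.2,0,0,0.06,0,0,0]]'
python3 - <<'E'
from h import *
b=snap("scene","pics/scene2.png")
cv2.imwrite("pics/crop2.png",cv2.resize(b[160:240,260:350],(720,640),interpolation=cv2.INTER_CUBIC)[:600,:,::-1])
E
```

```text
[616.27976357 238.61386313] [606.56756484 294.75344968] [609.02941691 291.43215064]
time: 3.53
ee_pos: [599.6, 222.1, 189.3]
tcp_rot: [[0.906, -0.422, -0.001], [-0.422, -0.906, -0.0], [-0.0, 0.0, -1.0]]
contact_force: [0.1, 0.6, -0.1]
finger_gap: 0.6
finger_force: 0.0
```

View pics/crop2.png

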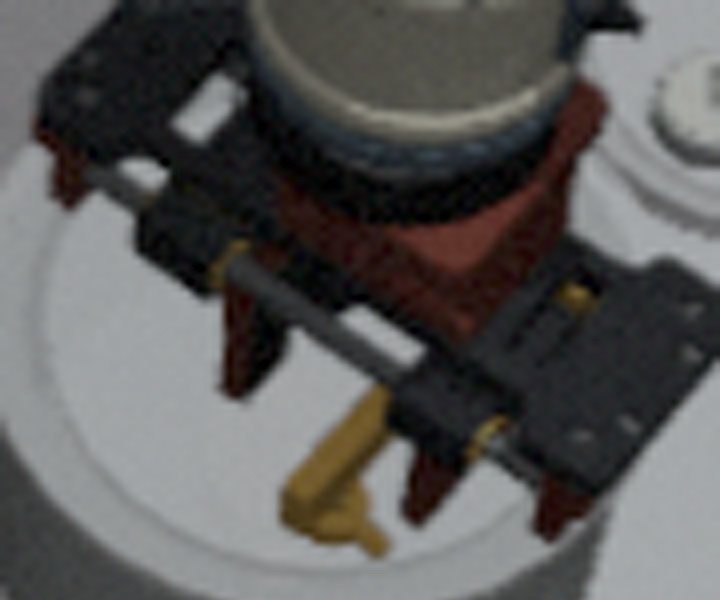

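The fingertips at (235,395) and (415,520) straddle the bar, which runs from (290,490) to (385,390), and they are well centred. I'll descend and grip.

```bash
python3 -m pendant '[[-0.2,0,0,0.008,0,0,0],[-0.2,0,0,0.016,0,0,0],[-0.2,0,0,0.024,0,0,0],[-0.2,0,0,0.03,0,0,0],[-0.2,0,0,0.033,0,0,0],[0.2,0,0,0.033,0,0,0],[0.5,0,0,0.033,0,0,0],[1,0,0,0.033,0,0,0]]' 12
python3 -m pendant '[[1,0,0,0,0,0,0],[1,0,0,0,0,0,0],[1,0,0,0,0,0,0],[1,0,0,0,0,0,0],[1,0,0,0,0,0,0],[1,0,0,0,0,0,0],[1,0,0,0,0,0,0],[1,0,0,0,0,0,0]]' 12
```

```text
time: 4.25
ee_pos: [599.8, 222.2, 156.9]
tcp_rot: [[0.906, -0.422, 0.0], [-0.422, -0.906, 0.0], [0.0, -0.0, -1.0]]
contact_force: [0.3, 0.5, 0.7]
finger_gap: 0.411
finger_force: 0.0
time: 4.92
ee_pos: [599.8, 222.2, 156.9]
tcp_rot: [[0.906, -0.423, 0.001], [-0.423, -0.906, 0.0], [0.0, -0.0, -1.0]]
contact_force: [0.5, -0.4, 2.1]
finger_gap: 0.108
finger_force: 12.0
```

```bash
python3 -m pendant '[[1,0,0,0,0,0,-0.1],[1,0,0,0,0,0,-0.2],[1,0,0,0,0,0,-0.3],[1,0,0,0,0,0,-0.4],[1,0,0,0,0,0,-0.5],[1,0,0,0,0,0,-0.6],[1,0,0,0,0,0,-0.7],[1,0,0,0,0,0,-0.8]]' 12
python3 -c "
from h import *
print(robot.sense()['moment'])"
```

```text
time: 5.58
ee_pos: [599.8, 222.1, 156.9]
tcp_rot: [[0.933, 0.36, 0.0], [0.36, -0.933, -0.0], [0.0, 0.0, -1.0]]
contact_force: [0.2, -0.3, 1.3]
finger_gap: 0.114
finger_force: 12.0
[-0.06742263 -0.03931162 -0.02672074]
```

```bash
python3 -m pendant '[[1,0,0,0,0,0,-0.1],[1,0,0,0,0,0,-0.2],[1,0,0,0,0,0,-0.3],[1,0,0,0,0,0,-0.4],[1,0,0,0,0,0,-0.5],[1,0,0,0,0,0,-0.6],[1,0,0,0,0,0,-0.65],[1,0,0,0,0,0,-0.65]]' 12
python3 -c "
from h import *
print(robot.sense()['moment'])"
```

```text
time: 6.25
ee_pos: [599.9, 222.0, 156.9]
tcp_rot: [[0.527, 0.85, 0.001], [0.85, -0.527, -0.0], [0.0, 0.001, -1.0]]
contact_force: [0.2, -0.6, 1.9]
finger_gap: 0.112
finger_force: 12.0
[-0.18885068 -0.15466787  0.07673422]
```

```bash
python3 -m pendant '[[1,0,0,0,0,0,-0.02],[1,0,0,0,0,0,-0.04],[1,0,0,0,0,0,-0.06],[1,0,0,0,0,0,-0.08],[1,0,0,0,0,0,-0.09],[1,0,0,0,0,0,-0.1],[1,0,0,0,0,0,-0.1],[1,0,0,0,0,0,-0.1]]' 12
python3 - <<'E'
from h import *
s=robot.sense();print(s['moment'],np.degrees(np.arctan2(s['tcp_rot'][1,0],s['tcp_rot'][0,0])))
b=snap("scene","pics/scene3.png")
cv2.imwrite("pics/crop3.png",cv2.resize(b[160:260,260:360],(600,600),interpolation=cv2.INTER_CUBIC)[:,:,::-1])
E
```

```text
time: 6.92
ee_pos: [599.8, 222.1, 156.9]
tcp_rot: [[0.441, 0.897, 0.0], [0.897, -0.441, 0.0], [0.0, 0.0, -1.0]]
contact_force: [1.3, -2.9, 4.6]
finger_gap: 0.127
finger_force: 12.7
[-0.44248459 -0.27759475 -0.35775472] 63.80183533748486
```

View pics/crop3.png

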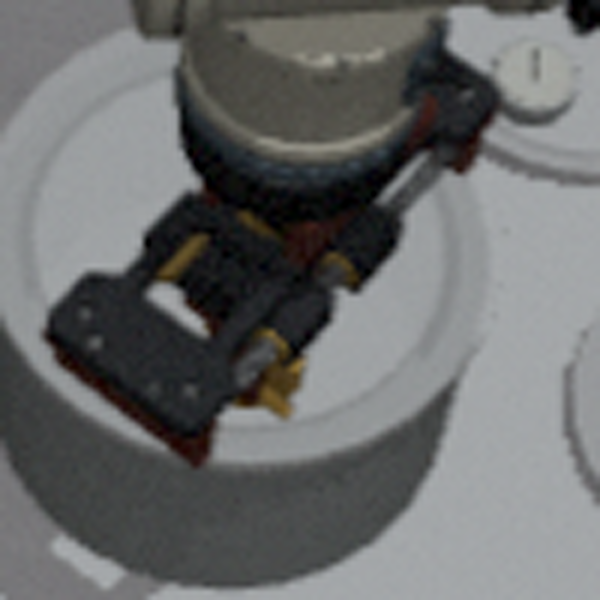

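The crop shows the bar lying in line with the spout at (285,395), with the lid still in place. The jump in moment says the tap has reached its stop, so I'll release and rise.

```bash
python3 -m pendant '[[0.3,0,0,0,0,0,0],[0,0,0,0,0,0,0],[-0.2,0,0,0,0,0,0],[-0.2,0,0,0,0,0,0],[-0.2,0,0,0,0,0,0],[-0.2,0,0,-0.01,0,0,0],[-0.2,0,0,-0.025,0,0,0],[-0.2,0,0,-0.045,0,0,0]]' 30
python3 - <<'E'
from h import *
s=robot.sense();R=s['tcp_rot'];print(R.T@(np.array([530,205.5,230])-s['ee_pos']), s['ee_pos'],s['finger_gap'])
E
```

```text
time: 7.63
ee_pos: [598.7, 221.9, 201.4]
tcp_rot: [[0.441, 0.897, -0.003], [0.897, -0.441, -0.001], [-0.002, -0.002, -1.0]]
contact_force: [-0.2, 0.7, 0.5]
finger_gap: 0.598
finger_force: 0.0
[-45.09163523 -54.51053645 -28.40503495] [598.7366778  221.89139691 201.39770299] 0.5982656313535037
```

```bash
python3 -m pendant '[[-0.2,-0.01,0,-0.03,0,0,0.1],[-0.2,-0.03,0.01,-0.055,0,0,0.2],[-0.2,-0.06,0.015,-0.07,0,0,0.3],[-0.2,-0.09,0.02,-0.07,0,0,0.42],[-0.2,-0.12,0.03,-0.07,0,0,0.54],[-0.2,-0.15,0.035,-0.07,0,0,0.66],[-0.2,-0.17,0.04,-0.07,0,0,0.78],[-0.2,-0.17,0.04,-0.07,0,0,0.857]]' 30
python3 - <<'E'
from h import *
a=snap("top","pics/top4.png");b=snap("scene","pics/scene4.png")
c=np.hstack([cv2.resize(x,(400,400),interpolation=cv2.INTER_CUBIC) for x in(a[140:240,150:250],b[160:260,250:350])])
cv2.imwrite("pics/crop4.png",c[:,:,::-1])
for n,I,w in(("top",a,(180,170,220,200)),("scene",b,(280,170,320,205))):
    m0=cv2.inRange(cv2.cvtColor(I,cv2.COLOR_RGB2HSV),(0,0,0),(180,255,55));m=0*m0;m[w[1]:w[3],w[0]:w[2]]=m0[w[1]:w[3],w[0]:w[2]]
    k,l,st,ce=cv2.connectedComponentsWithStats(m)
    for i in range(1,k):
        if st[i,4]>20: print(n,st[i],ce[i].round(1),ray(n,ce[i],174 if n=="top" else 164).round(1))
s=robot.sense();print(s["ee_pos"],s["tcp_rot"].round(3))
E
```

```text
time: 8.3
ee_pos: [559.5, 48.7, 272.6]
tcp_rot: [[0.969, 0.245, 0.0], [0.245, -0.969, -0.001], [-0.0, 0.001, -1.0]]
contact_force: [-0.2, 0.7, 0.2]
finger_gap: 0.602
finger_force: 0.0
top [196 182  11  11  94] [201.1 186.9] [527.5 204.3 174. ]
scene [295 182  12  17 163] [300.6 190.4] [533.3 206.9 164. ]
[560.44308695  51.02175127 272.59391244] [[ 0.968  0.252  0.001]
 [ 0.252 -0.968  0.   ]
 [ 0.001  0.    -1.   ]]
```

View pics/crop4.png

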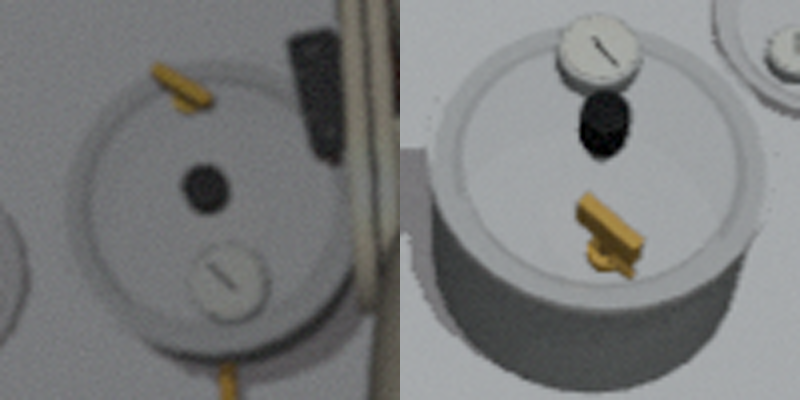

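The tap bar is now in line with the spout, in the top crop at (182,85) and in the scene crop at (608,228). The knob hasn't moved, at about (530,205.5). I'll go to the knob.

```bash
python3 -m pendant '[[-0.6,0.002,-0.03,0,0,0,0],[-0.6,0.004,-0.06,0,0,0,0],[-0.6,0.006,-0.09,0,0,0,0],[-0.6,0.008,-0.12,0,0,0,0],[-0.6,0.01,-0.147,0,0,0,0],[-0.6,0.01,-0.157,0,0,0,0],[-0.6,0.01,-0.157,0.02,0,0,0],[-0.6,0.01,-0.157,0.04,0,0,0]]' 30
python3 -m pendant '[[-0.6,0,0,0.015,0,0,0],[-0.6,0,0,0.03,0,0,0],[-0.6,0,0,0.045,0,0,0],[-0.6,0,0,0.058,0,0,0],[-0.6,0,0,0.068,0,0,0],[-0.6,0,0,0.075,0,0,0],[-0.6,0,0,0.078,0,0,0],[-0.6,0,0,0.078,0,0,0]]' 30
```

```text
time: 9.07
ee_pos: [531.0, 208.0, 232.7]
tcp_rot: [[0.966, 0.259, 0.003], [0.259, -0.966, 0.001], [0.004, -0.0, -1.0]]
contact_force: [-0.8, -0.1, -0.2]
finger_gap: 0.799
finger_force: 0.0
time: 9.73
ee_pos: [530.2, 206.3, 153.3]
tcp_rot: [[0.967, 0.255, -0.001], [0.255, -0.967, -0.0], [-0.001, 0.0, -1.0]]
contact_force: [0.5, 0.6, 0.1]
finger_gap: 0.797
finger_force: 0.0
```

```bash
python3 -m pendant '[[0,0,0,0,0,0,0],[0.3,0,0,0,0,0,0],[1,0,0,0,0,0,0],[1,0,0,0,0,0,0],[1,0,0,0,0,0,0],[1,0,0,0,0,0,0],[1,0,0,0,0,0,0],[1,0,0,0,0,0,0]]' 40
python3 -m pendant '[[1,0,0,0,0,0,0],[1,0,0,-0.003,0,0,0],[1,0,0,-0.008,0,0,0],[1,0,0,-0.014,0,0,0],[1,0,0,-0.02,0,0,0],[1,0,0,-0.026,0,0,0],[1,0,0,-0.03,0,0,0],[1,0,0,-0.03,0,0,0]]' 40
```

```text
time: 10.4
ee_pos: [530.4, 206.2, 153.9]
tcp_rot: [[0.967, 0.254, 0.0], [0.254, -0.967, -0.0], [0.0, 0.0, -1.0]]
contact_force: [-0.3, -1.0, 1.4]
finger_gap: 0.334
finger_force: 40.0
time: 11.07
ee_pos: [530.9, 206.6, 184.9]
tcp_rot: [[0.967, 0.254, 0.002], [0.254, -0.967, 0.001], [0.002, -0.0, -1.0]]
contact_force: [0.4, -0.2, -5.1]
finger_gap: 0.335
finger_force: 40.0
```

```bash
python3 -m pendant '[[1,-0.002,0.006,-0.008,0,0,0],[1,-0.006,0.018,-0.016,0,0,0],[1,-0.013,0.038,-0.02,0,0,0],[1,-0.022,0.062,-0.02,0,0,0],[1,-0.031,0.088,-0.02,0,0,0],[1,-0.04,0.115,-0.02,0,0,0],[1,-0.049,0.142,-0.02,0,0,0],[1,-0.058,0.168,-0.02,0,0,0]]' 40
python3 -m pendant '[[1,-0.009,0.026,0,0,0,0],[1,-0.018,0.052,0,0,0,0],[1,-0.027,0.078,0,0,0,0],[1,-0.036,0.104,0,0,0,0],[1,-0.045,0.13,0,0,0,0],[1,-0.054,0.155,0,0,0,0],[1,-0.062,0.178,0,0,0,0],[1,-0.066,0.19,0,0,0,0]]' 40
python3 -m pendant '[[1,-0.003,0.008,0.005,0,0,0],[1,-0.003,0.008,0.015,0,0,0],[1,-0.003,0.008,0.03,0,0,0],[1,-0.003,0.008,0.045,0,0,0],[1,-0.003,0.008,0.06,0,0,0],[1,-0.003,0.008,0.075,0,0,0],[1,-0.003,0.008,0.085,0,0,0],[1,-0.003,0.008,0.09,0,0,0]]' 40
```

```text
time: 11.73
ee_pos: [516.3, 26.8, 204.4]
tcp_rot: [[0.967, 0.254, 0.0], [0.254, -0.967, -0.0], [0.0, 0.0, -1.0]]
contact_force: [0.0, 0.4, -5.0]
finger_gap: 0.334
finger_force: 40.0
time: 12.4
ee_pos: [500.5, -174.7, 204.4]
tcp_rot: [[0.968, 0.252, 0.001], [0.252, -0.968, -0.001], [0.0, 0.001, -1.0]]
contact_force: [-0.0, 0.6, -5.1]
finger_gap: 0.337
finger_force: 40.0
time: 13.07
ee_pos: [499.3, -178.6, 111.7]
tcp_rot: [[0.967, 0.255, -0.003], [0.255, -0.967, 0.001], [-0.003, -0.002, -1.0]]
contact_force: [-0.0, 0.2, -5.7]
finger_gap: 0.336
finger_force: 40.0
```

```bash
python3 -m pendant '[[1,0,0,0.01,0,0,0],[1,0,0,0.02,0,0,0],[1,0,0,0.03,0,0,0],[1,0,0,0.04,0,0,0],[1,0,0,0.05,0,0,0],[1,0,0,0.056,0,0,0],[1,0,0,0.06,0,0,0],[1,0,0,0.06,0,0,0]]' 40
python3 -m pendant '[[1,0,0,0.001,0,0,0],[1,0,0,0.002,0,0,0],[1,0,0,0.003,0,0,0],[1,0,0,0.004,0,0,0],[1,0,0,0.005,0,0,0],[1,0,0,0.005,0,0,0],[1,0,0,0.005,0,0,0],[1,0,0,0.005,0,0,0]]' 40
```

```text
time: 13.73
ee_pos: [499.9, -179.8, 52.7]
tcp_rot: [[0.967, 0.254, -0.001], [0.254, -0.967, 0.001], [-0.001, -0.001, -1.0]]
contact_force: [-0.2, -0.0, -6.0]
finger_gap: 0.336
finger_force: 40.0
time: 14.4
ee_pos: [500.5, -179.9, 48.8]
tcp_rot: [[0.967, 0.254, 0.0], [0.254, -0.967, -0.0], [0.0, 0.0, -1.0]]
contact_force: [0.8, 0.0, -4.7]
finger_gap: 0.336
finger_force: 40.0
```

```bash
python3 -m pendant '[[1,0,0,0.0005,0,0,0],[1,0,0,0.001,0,0,0],[1,0,0,0.001,0,0,0],[1,0,0,0.0015,0,0,0],[1,0,0,0.0015,0,0,0],[1,0,0,0.0015,0,0,0],[1,0,0,0.0015,0,0,0],[1,0,0,0.0015,0,0,0]]' 40
```

```text
time: 15.07
ee_pos: [500.5, -179.9, 47.8]
tcp_rot: [[0.967, 0.254, 0.0], [0.254, -0.967, -0.0], [0.0, 0.0, -1.0]]
contact_force: [-2.9, 1.4, 5.0]
finger_gap: 0.335
finger_force: 40.0
```

Contact: the force changed from -5 to +5 N, and the height matches the expected 47.9. I'll release slowly and back off.

```bash
python3 -m pendant '[[0.3,0,0,0,0,0,0],[0.2,0,0,0,0,0,0],[0,0,0,0,0,0,0],[-0.3,0,0,0,0,0,0],[-0.6,0,0,0,0,0,0],[-0.6,0,0,0,0,0,0],[-0.6,0,0,0,0,0,0],[-0.6,0,0,0,0,0,0]]' 10
python3 -m pendant '[[-0.6,0,0,-0.01,0,0,0],[-0.6,0,0,-0.025,0,0,0],[-0.6,0,0,-0.05,0,0,0],[-0.6,0,0,-0.08,0,0,0],[-0.6,0,0,-0.11,0,0,0],[-0.6,0,0,-0.14,0,0,0],[-0.6,0,0,-0.17,0,0,0],[-0.6,0,0,-0.17,0,0,0]]'
python3 -m pendant '[[-0.6,-0.01,0.03,0,0,0,0],[-0.6,-0.02,0.06,0,0,0,0],[-0.6,-0.03,0.09,0,0,0,0],[-0.6,-0.04,0.12,0,0,0,0],[-0.6,-0.05,0.15,0,0,0,0],[-0.6,-0.06,0.18,0,0,0,0],[-0.6,-0.07,0.21,0,0,0,0],[-0.6,-0.07,0.21,0,0,0,0]]'
python3 - <<'E'
from h import *
a=snap("top","pics/top5.png");b=snap("scene","pics/scene5.png")
c=np.hstack([cv2.resize(x,(400,400),interpolation=cv2.INTER_CUBIC) for x in(a[155:275,280:400],b[120:245,95:220])])
cv2.imwrite("pics/crop5.png",c[:,:,::-1])
E
```

```text
time: 15.73
ee_pos: [500.4, -179.9, 47.1]
tcp_rot: [[0.967, 0.254, -0.0], [0.254, -0.967, 0.0], [-0.0, -0.0, -1.0]]
contact_force: [0.0, 0.1, 0.3]
finger_gap: 0.79
finger_force: 0.0
time: 16.4
ee_pos: [503.4, -181.1, 223.7]
tcp_rot: [[0.967, 0.254, 0.009], [0.254, -0.967, -0.004], [0.008, 0.006, -1.0]]
contact_force: [1.2, -0.5, 0.7]
finger_gap: 0.801
finger_force: 0.0
time: 17.07
ee_pos: [485.5, -405.7, 217.3]
tcp_rot: [[0.968, 0.251, 0.001], [0.251, -0.968, -0.002], [0.0, 0.003, -1.0]]
contact_force: [-0.3, 0.1, 0.5]
finger_gap: 0.803
finger_force: 0.0
```

View pics/crop5.png

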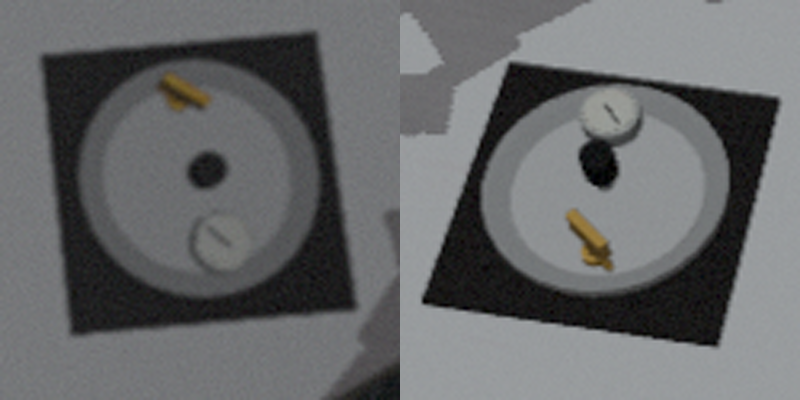

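The lid lies flat and centred on the mat, with its centre at about (200,178) in the top crop and the mat's at (199,183). The tap is still open, and the arm is clear.

```bash
python3 -c "
from workcell import robot
print(robot.sign_off())"
```

```text
the job is handed in; nothing more can be done
None
```

I opened the vent tap to its stop, then lifted the lid off and set it down flat in the middle of the mat with the tap still open. I never went near the green valve. The job was handed in at about 17 s; no verdict came back.

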